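# Hang the strop paddle behind the gravity keeper

## Robot

A 6-joint arm with a two-finger parallel gripper is mounted at the origin on a cart in front of the work surface, level with it; the furniture and walls round the work are solid. World frame = base frame: x ahead of the robot, y to its left, z up, the work surface at z = 0. Lengths are in mm, angles in rad, forces in N, time in s.
With the tool pointing down it reaches from about 300 to 1000 mm from the base axis. Payload 5.1 kg.
Tool frame: the origin (TCP) lies midway between the tips of the shut fingers; the grasp point (between the pads) lies 19 mm behind it; z points along the fingers, y is the line along which they close (so a half turn about z gives the same grasp; the last joint's range is limited). The gripper opens to 95 mm and grips with 3 to 60 N. Pads are 20 mm wide; open, the fingers measure 119 mm over their backs; the gripper's body (75 mm by 180 mm) begins 59 mm behind the grasp point.
Start: joints at [-1.29, 0.124, 1.65, -0, 1.367, -0.083], TCP at [231.256, -607.458, 214.656] pointing down, gripper open.
Joint ranges: [-2.61, 2.61], [-1.02, 2.33], [0.03, 2.71], [-1.35, 4.49], [0.32, 2.68], [-2.91, 2.91]. Speed limits (rad/s): [2.57, 2.57, 3.14, 3.14, 3.14, 3.14].

## Interface

Orientations are given as a rotation vector (axis times angle).
In Python, from cell import read_state, snapshot, get_calibration, close_job gives the robot as it stands.
- The arm moves only by the tool arm_command, never from a script. Its arguments are lists of equal length, an entry for each row: "linear": the shift along the tool's x, y, z in mm, a list of three; "turn": the turn about the tool's z in rad. In form: {"linear": [[x, y, z], ...], "turn": [turn, ...]}. A call has 1 to 20 rows; each row is the pose to reach, as a shift and turn from the pose commanded when the call began, along the tool's axes at that moment; what a row does not reach only later rows make up. A row lasts 1/8 s, in which the tool goes at most 62.5 mm and 10.7 degrees, less where a joint would pass 70% of its speed; a pose out of reach is approached as far as the arm can. A call with a gripper value outside its range is refused whole. "fingers" is the closure, from 0 (fully open) to 1 (shut), set as the call begins (left out, the last holds). The fingers move at their own pace and stop on an object; the grip force is fixed at half the most. Time passes only in rows, so rows that repeat a pose let the fingers close. It gives the time, the measured TCP pose, the force, the opening and the grip force at its end, in the units of the state.
- read_state(): the state, without advancing time (a new reading comes with each control period).
- snapshot(name): name is "scene" or "top"; returns (picture, depth): 420x560x3 uint8, blue, green, red; 420x560 float32, mm along the optical axis (not along the pixel's ray), 0 where there is no reading.
- get_calibration(name): a dict with "fov_y" (degrees; the focal length in pixels is half the picture's height over the tangent of half this angle, whatever the lens; pixels are square), "cx", "cy" (the principal point, pixels), "R" (3x3) and "t" (3): a world point X has camera coordinates R X + t. Camera axes: x right, y down, z forward; pixel columns grow to the right and rows downward; lengths in mm; the calibration is good to about 2 mm. A picture is of the moment at which its call begins. get_calibration takes no time and is no camera call.
- close_job(): hands the job in; it is judged then, once.
The state is a dict: "t": time; "q": joint angles; "joint_vel": joint speeds; "effort": joint torques, N m; "ee_pos": TCP position; "ee_rot": TCP orientation; "ft_force": force on the tool from outside, world axes, zero at the start; "ft_torque": the same for the moment, N m; "finger_gap": finger opening in mm; "gripper_force": force on a finger pad.
Only numpy, scipy, OpenCV 4.12 (cv2) and the standard library are available. Lean on these libraries where they do the work, as an engineer would, in place of code of your own. Each camera call takes 0.05 s, during which the arm holds its last target. There are 200 camera calls.

## Task

Draw the wooden strop paddle up out of its slotted holder and hang it by its eye on the peg of the stand. Push it gently along the peg, so that the eye itself lifts the hinged keeper and squeezes the sprung washer, until the keeper drops down again in front of the paddle and locks it on; then let go. The stand's head is clamped at an unknown height, so feel for the peg and never force paddle or gripper against the stand.

Things in the scene. Friction and masses are not known exactly. Their poses are not given: they have to be found in the camera images.
- paddle: Flat wooden strop paddle, 12 mm thick (x), 145 mm tall (z), about 0.12 kg, upright in the holder. Origin: centre of its lower end. Blade, z 0 to 96 mm: 44 mm wide (y), dark leather on both faces; head, z 95 to 145: 50 mm wide, with the eye through it along x. Grip the head's side edges (y = +-25 mm) from above, a finger each side of the eye. Either way round may face the stand.
- eye (a point): Centre of the paddle's eye, a 17 mm hole along the paddle's x, at paddle (0, 0, 128 mm): 17 mm below the paddle's top edge (8.5 mm of wood above the hole).
- holder: Fixed light wooden block 75 x 95 x 45 mm with a slot 15 mm (x) by 48 mm (y), open at the top, 35 mm deep, floor 10 mm above the bench, in which the paddle stands. Origin: centre of its underside; axes agree with the paddle's at the start. It and the stand are on opposite sides of the vice.
- stand: Fixed hanging stand: dark wooden base 130 (x) x 90 (y) x 12 mm, origin at the centre of its underside; steel column at x = +46 mm, 220 mm high; on it a grey head with peg, sprung washer and keeper. The level peg, 10 mm thick, points along the stand's -x. The head is clamped at an unmeasured height: peg axis 175 to 199 mm above the bench. No part bears over 25 N.
- peg_low (a point): Fixed to the stand: where the peg's axis meets the front face of the washer (28 mm across, round the peg, at rest) if the head is at its lowest; the true point is 0 to 24 mm straight above. Axes as the stand's. The washer gives way along +x up to 9 mm against a spring (3 N at first, 8.4 N at the end).
- tip_low (a point): Fixed to the stand: the peg's free tip (last 3 mm tapered), 70 mm in front (-x) of peg_low, if the head is at its lowest; the true tip is 0 to 24 mm straight above. From the tip to 30 mm behind it the peg's top is bare and may be touched from above to find the height.
- nose_low (a point): Fixed to the stand, 10 mm in front (-x) of peg_low: upright rear face of the keeper's nose, on the peg's top, if the head is at its lowest (true point 0 to 24 mm above). From 2 mm in front of it the keeper's underside slopes up as a ramp, to 20 mm over the peg's top 28 mm in front. The paddle is caught once its face nearer the tip is past this, with the washer squeezed 2 mm or more.
- keeper (a joint): Angle of the keeper, a bent steel strip 16 mm wide over the peg, hinged 28 mm behind the washer's face and 5 mm over the peg's axis, its top 28 mm over the axis. In rad: 0 down on the peg, growing as the nose lifts, about 0.2 to 0.35 riding on the eye's top edge. An eye pushed along the peg meets the ramp and lifts it with 1 to 6 N; it falls by its own weight.
There are look-alikes about, which are no part of the job. Of the things that look like the holder, the larger one is meant.

How it is judged (in metres and radians):
On the way, in this order (a step that is already met when the one before it is completed fails the run):
1. the paddle is drawn up out of the holder's slot (z of paddle in the frame of holder above 0.05 m), for 0.2 s.
2. the paddle, its eye on the peg, lifts the keeper (value of joint keeper above 0.15 rad and contact force between paddle and stand above 0.1 N and x of eye in the frame of peg_low above -0.05 m and y of eye in the frame of peg_low between -0.01 and 0.01 m), for 0.05 s.
3. the keeper has dropped in front of the eye (value of joint keeper below 0.08 rad and x of eye in the frame of peg_low above -0.008 m), for 0.2 s.
At the end, for the whole second after the job is handed in: The paddle hangs by its eye on the peg, released and at rest (under 0.03 m/s), roughly upright (within 0.35 rad), with its eye's centre within 8 mm of the washer's resting face along the peg and within 10 mm of the peg's line sideways, and the keeper is down in front of it (under 0.08 rad) (all of step 3 and x of eye in the frame of peg_low below 0.008 m and y of eye in the frame of peg_low between -0.01 and 0.01 m and z of eye in the frame of peg_low between -0.009 and 0.03 m and angle between paddle's own z axis and vertical below 0.35 rad and linear speed of paddle below 0.03 m/s); the robot touches nothing.
It fails at once if the paddle is forced against the stand (over 25 N) (contact force between paddle and stand above 25 N).
It fails at once if the gripper or arm pushes the stand with over 25 N (contact force between any of the arm, the fingers and stand above 25 N).
It also fails if it takes over 69 s, if anything falls off the work surface, if the arm or the gripper's body presses on something with over 40 N, if the wrist force passes 120 N, or if a joint passes its speed limit or range.

## Working session

There is one attempt and no reset: what is moved stays moved. The work goes in short steps, Python scripts to look and compute and a tool call to move; the robot and the scene stay as the last step left them, time stands still between calls to the robot, and variables do not carry over. Pictures are saved under pics/ and viewed, at most 10 in all, crops included, and the job is handed in when it is done.

Besides the shell and the picture viewer there is one more tool, called after "Request:" by a JSON object that holds its "name" and its "arguments". arm_command: Moves the arm, as the interface text tells. Its arguments: {"type":"object","properties":{"linear":{"type":"array","items":{"type":"array","items":{"type":"number"}}},"turn":{"type":"array","items":{"type":"number"}},"fingers":{"type":"number"}},"required":["linear","turn"]}

```bash
mkdir -p pics; cat > h.py <<'E'
import numpy as np, cv2
from cell import *
def save(n,f):
    p,d=snapshot(n); cv2.imwrite('pics/'+f+'.png',p); np.save('pics/'+f+'.npy',d); return p,d
def pt(n,d,u,v):
    c=get_calibration(n); f=210/np.tan(np.radians(c['fov_y']/2)); z=d[v,u] if np.ndim(d) else d
    return np.array(c['R']).T@(np.array([(u-c['cx'])/f*z,(v-c['cy'])/f*z,z])-np.array(c['t']))
def ray(n,u,v,h):
    c=get_calibration(n); f=210/np.tan(np.radians(c['fov_y']/2)); R=np.array(c['R']);o=-R.T@np.array(c['t'])
    r=R.T@np.array([(u-c['cx'])/f,(v-c['cy'])/f,1]); return o+r*(h-o[2])/r[2]
def cloud(n,d):
    c=get_calibration(n); f=210/np.tan(np.radians(c['fov_y']/2)); v,u=np.mgrid[:420,:560]
    P=np.stack([(u-c['cx'])/f*d,(v-c['cy'])/f*d,d],-1)-np.array(c['t']); return P@np.array(c['R'])
E
python3 - <<'E'
from h import *
for n in('scene','top'): save(n,n+'1'); print(n,get_calibration(n))
s=read_state(); print(s['t'],s['ee_pos'],s['ee_rot'],s['finger_gap'])
E
```

```text
scene {'fov_y': 43.21408170669776, 'cx': 265.72735176627725, 'cy': 213.87827109998977, 'R': array([[-8.29264053e-01, -5.58856948e-01, -2.04802061e-04],
       [-4.25956422e-01,  6.32295763e-01, -6.47119150e-01],
       [ 3.61776529e-01, -5.36545413e-01, -7.62388853e-01]]), 't': array([ 589.06521457,  150.87602649, 1641.00081168])}
top {'fov_y': 51.235306473238495, 'cx': 273.6641469059321, 'cy': 220.5556449913666, 'R': array([[-0.02438908, -0.99928982, -0.02872339],
       [-0.99178864,  0.02779412, -0.12483098],
       [ 0.12554067,  0.02544302, -0.99176217]]), 't': array([ 273.97887433,  529.04498033, 1400.51714164])}
0.1 [ 231.08797392 -606.91152903  213.50408752] [-3.08793290e+00 -5.67942587e-01  3.30193314e-04] 94.71641592588496
```

View pics/scene1.png

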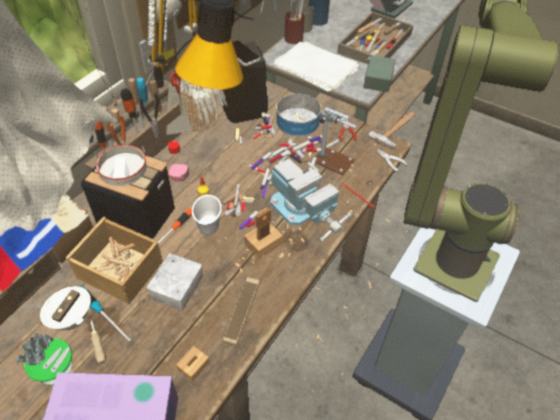

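View pics/top1.png

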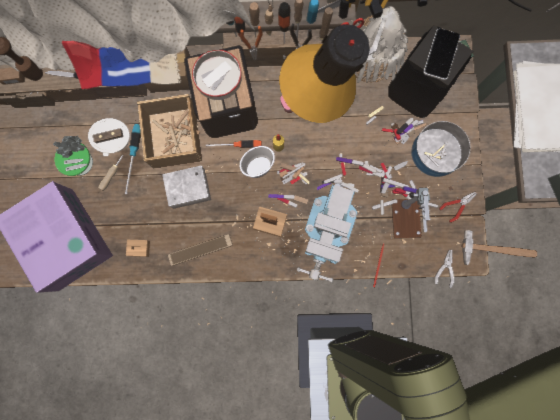

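```bash
python3 - <<'E'
from h import *
p=cv2.imread('pics/scene1.png');t=cv2.imread('pics/top1.png')
a=cv2.resize(p[90:260,235:365],None,fx=3,fy=3,interpolation=2)
b=cv2.resize(t[170:270,240:300],None,fx=4,fy=4,interpolation=2)
c=cv2.resize(t[175:260,370:450],None,fx=4,fy=4,interpolation=2)
im=np.zeros((600,800,3),np.uint8); im[:510,:390]=a; im[:240,400:720]=np.rot90(cv2.resize(t[190:250,240:300],None,fx=4,fy=4,interpolation=2),0)[:, :240].copy() if 0 else 0
im[:240,400:640]=cv2.resize(t[190:250,240:300],(240,240),interpolation=2)
im[250:590,400:720]=c
cv2.imwrite('pics/crop1.png',im)
d=np.load('pics/top1.npy');P=cloud('top',d)
ds=np.load('pics/scene1.npy');S=cloud('scene',ds)
def show(P,u0,u1,v0,v1,k):
    for v in range(v0,v1,k): print(v,[tuple(int(x) for x in P[v,u]) for u in range(u0,u1,k)])
show(P,254,290,206,238,4); print(); show(P,390,436,184,240,4)
E
```

```text
206 [(592, 326, -2), (592, 313, -4), (592, 299, -4), (591, 285, 0), (591, 272, -3), (590, 258, 0), (589, 245, 1), (590, 231, -4), (589, 218, -1)]
210 [(578, 326, -1), (571, 310, 43), (571, 297, 40), (571, 284, 39), (570, 270, 45), (577, 259, -2), (576, 245, -4), (576, 231, -1), (575, 218, 0)]
214 [(563, 326, 7), (557, 310, 50), (542, 292, 148), (541, 279, 153), (556, 271, 48), (556, 258, 46), (555, 245, 48), (555, 232, 45), (555, 218, 44)]
218 [(551, 327, 0), (544, 310, 44), (535, 294, 115), (530, 280, 144), (529, 267, 150), (528, 255, 154), (543, 245, 44), (542, 232, 47), (548, 219, -5)]
222 [(538, 327, -6), (532, 311, 39), (531, 297, 46), (532, 285, 34), (527, 270, 73), (523, 257, 96), (530, 245, 40), (530, 232, 38), (534, 219, 3)]
226 [(518, 324, 46), (518, 311, 45), (517, 298, 47), (518, 285, 40), (517, 272, 42), (517, 259, 43), (516, 246, 43), (516, 233, 42), (521, 219, -1)]
230 [(510, 328, -3), (507, 313, 22), (505, 298, 45), (504, 285, 49), (504, 272, 46), (504, 259, 43), (502, 246, 53), (504, 233, 30), (508, 220, -4)]
234 [(497, 328, -4), (495, 314, 7), (496, 301, -3), (496, 
[... 2281 characters left out ...]
, 7), (514, -217, 7), (515, -232, 0), (493, -184, 192), (514, -259, -1), (514, -272, 0)]
228 [(504, -124, 7), (503, -137, 9), (503, -150, 7), (502, -163, 9), (502, -176, 10), (502, -190, 7), (501, -203, 8), (501, -215, 11), (502, -233, -4), (481, -181, 198), (500, -257, 4), (500, -271, 1)]
232 [(491, -126, -3), (490, -136, 10), (489, -148, 13), (489, -161, 14), (488, -175, 11), (488, -188, 12), (488, -201, 10), (487, -214, 13), (488, -230, 2), (488, -247, -8), (487, -256, 3), (487, -271, -1)]
236 [(478, -124, 0), (477, -137, 3), (476, -148, 10), (476, -161, 11), (475, -174, 12), (475, -189, 5), (475, -201, 9), (474, -213, 12), (475, -231, -2), (475, -244, -3), (474, -256, 1), (474, -270, 0)]
```

View pics/crop1.png

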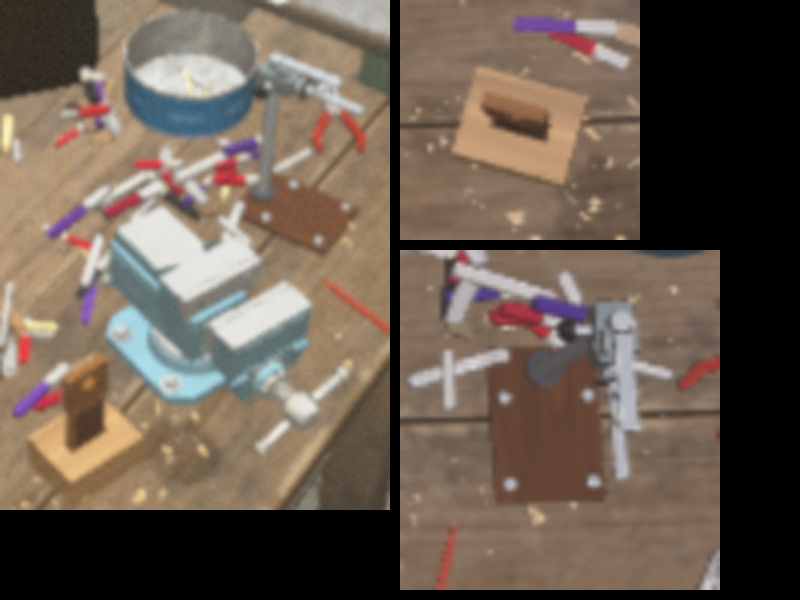

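```bash
cat > m.py <<'E'
from h import *
t=cv2.imread('pics/top1.png');P=cloud('top',np.load('pics/top1.npy'))
hsv=cv2.cvtColor(t,cv2.COLOR_BGR2HSV)
def rect(mask,n,z):
    k=cv2.findContours(mask.astype(np.uint8),0,1)[0]; k=max(k,key=cv2.contourArea)
    X=np.array([ray(n,u,v,z)[:2] for u,v in k[:,0].astype(float)],np.float32)
    r=cv2.minAreaRect(X); print(len(k),r, cv2.boxPoints(r).round(1).tolist()); return r
print(hsv[230,262],hsv[225,290-14],hsv[228,405],hsv[240,300])
m=np.zeros(t.shape[:2],bool); m[200:245,245:295]=1
hz=P[...,2]
rect(m&(hz>25),'top',45)
m2=np.zeros_like(m); m2[195:248,388:428]=1
d=(hsv[...,2]<105)&(hsv[...,1]>110)&((hsv[...,0]<9)|(hsv[...,0]>172))
rect(m2&d,'top',12)
# paddle top
q=m&(hz>100); X=P[q]; print(len(X)); top=X[X[:,2]>130]; print(len(top),top.mean(0)); print(cv2.minAreaRect(top[:,:2].astype(np.float32)))
# peg/head pts in both clouds
S=cloud('scene',np.load('pics/scene1.npy'))
for n,C in(('top',P),('scene',S)):
    w=(C[...,0]>440)&(C[...,0]<620)&(C[...,1]>-215)&(C[...,1]<-130)&(C[...,2]>165)&(C[...,2]<240); Y=C[w]
    for a in range(460,610,10):
        y=Y[(Y[:,0]>=a)&(Y[:,0]<a+10)]
        if len(y): print(n,a,len(y),y.mean(0).round(1),y[:,1].min().round(),y[:,1].max().round(),np.percentile(y[:,2],[10,90]).round())
w=(P[...,0]>400)&(P[...,0]<700)&(P[...,1]>-60)&(P[...,1]<230); print('vice',np.percentile(P[w][:,2],99.5))
s=read_state();R=cv2.Rodrigues(s['ee_rot'])[0];print(R.round(3),s['ee_pos'])
im=np.zeros((600,800,3),np.uint8); im[:320,:]=cv2.resize(t[180:260,370:570] if 0 else t[180:260,360:560],(800,320),interpolation=2)
E
python3 m.py
```

```text
[ 14  99 178] [ 14 103 159] [ 10 117  98] [ 13  77 103]
97 ((533.8510131835938, 273.4139099121094), (95.3970947265625, 76.54364013671875), 72.69396209716797) [[483.1000061035156, 239.3000030517578], [556.2000122070312, 216.5], [584.5999755859375, 307.6000061035156], [511.5, 330.29998779296875]]Traceback (most recent call last):
  File "m.py", line 14, in <module>
    rect(m2&d,'top',12)
    ~~~~^^^^^^^^^^^^^^^
  File "m.py", line 5, in rect
    k=cv2.findContours(mask.astype(np.uint8),0,1)[0]; k=max(k,key=cv2.contourArea)
                                                        ~~~^^^^^^^^^^^^^^^^^^^^^^^
ValueError: max() iterable argument is empty
```

```bash
sed -i "s/^d=.*/d=(hsv[...,2]<112)\&(hsv[...,1]>100)\&(hsv[...,0]<12)\&(P[...,2]>3)\&(P[...,2]<25)/; s/^rect(m2&d/rect(cv2.morphologyEx((m2\&d).astype(np.uint8),3,np.ones((5,5)))/" m.py; python3 m.py
```

```text
[ 14  99 178] [ 14 103 159] [ 10 117  98] [ 13  77 103]
97 ((533.8510131835938, 273.4139099121094), (95.3970947265625, 76.54364013671875), 72.69396209716797) [[483.1000061035156, 239.3000030517578], [556.2000122070312, 216.5], [584.5999755859375, 307.6000061035156], [511.5, 330.29998779296875]]
127 ((535.69921875, -178.32188415527344), (87.50373077392578, 128.0260467529297), 89.98682403564453) [[471.70001220703125, -222.10000610351562], [599.7000122070312, -222.10000610351562], [599.7000122070312, -134.60000610351562], [471.70001220703125, -134.60000610351562]]
111
93 [510.73129464 266.85572218 320.18409987]
((457.37896728515625, 242.08316040039062), (202.4686279296875, 43.16608428955078), 22.407699584960938)
top 470 11 [ 476.7 -178.4  195.3] -182.0 -175.0 [192. 201.]
top 480 12 [ 485.1 -178.6  195.4] -184.0 -173.0 [193. 198.]
top 490 15 [ 495.  -179.   195.3] -184.0 -175.0 [193. 198.]
top 500 20 [ 506.2 -178.1  209.6] -187.0 -170.0 [195. 222.]
top 510 25 [ 515.6 -177.   213.8] -184.0 -172.0 [203. 222.]
top 520 23 [ 525.5 -177.   212.7] -184.0 -171.0 [201. 221.]
top 530 25 [ 535.3 -1
[... 702 characters left out ...]
4.]
scene 520 27 [ 525.9 -178.5  210.5] -190.0 -162.0 [195. 223.]
scene 530 19 [ 534.6 -177.   209.1] -186.0 -169.0 [194. 223.]
scene 540 33 [ 544.3 -177.   203.6] -194.0 -165.0 [191. 223.]
scene 550 38 [ 555.3 -173.5  205.6] -190.0 -159.0 [190. 223.]
scene 560 44 [ 565.4 -171.5  208.1] -186.0 -161.0 [189. 223.]
scene 570 41 [ 575.6 -165.8  204.9] -193.0 -137.0 [187. 221.]
scene 580 48 [ 584.5 -163.   197.9] -192.0 -140.0 [173. 219.]
scene 590 24 [ 595.2 -168.8  200.1] -185.0 -142.0 [190. 209.]
scene 600 4 [ 601.2 -174.9  203. ] -185.0 -165.0 [200. 206.]
vice 151.8219416408284
[[ 0.935  0.356 -0.001]
 [ 0.356 -0.935  0.002]
 [ 0.    -0.002 -1.   ]] [ 231.08797392 -606.91152903  213.50408752]
```

Candidates: the large block at top (269,221) measures 95×76 mm, so it is the holder. The small one at (137,247) is the look-alike. The crop shows the paddle in the large block's slot, and the stand's peg points towards the robot at top px ~(426,229).

Request:
{"name": "arm_command", "arguments": {"linear": [[0,0,-60],[30,-36,-86],[70,-84,-86],[110,-132,-86],[150,-180,-86],[190,-228,-86],[230,-276,-86],[270,-324,-86],[310,-372,-86],[350,-420,-86],[390,-468,-86],[430,-516,-86],[470,-564,-86],[510,-612,-86],[550,-660,-86],[580,-696,-86],[596.5,-715,-86],[596.5,-715,-86],[596.5,-715,-86]], "turn": [0,0,0,0,0.1,0.2,0.3,0.4,0.5,0.6,0.665,0.665,0.665,0.665,0.665,0.665,0.665,0.665,0.665], "fingers": 0}}

```text
t: 2.48
ee_pos: [534.0, 272.4, 300.2]
ee_rot: [3.105, -0.472, -0.001]
ft_force: [0.1, -0.3, 0.1]
finger_gap: 95.0
gripper_force: 0.0
```

Request:
{"name": "arm_command", "arguments": {"linear": [[0,0,40],[0,0,90],[0,0,130],[0,0,150],[0,0,165],[0,0,175],[0,0,181],[0,0,181],[0,0,181]], "turn": [0,0,0,0,0,0,0,0,0]}}

```text
t: 3.6
ee_pos: [534.8, 273.3, 120.5]
ee_rot: [-3.105, 0.471, -0.002]
ft_force: [0.0, -1.5, 0.7]
finger_gap: 95.3
gripper_force: 0.0
```

Request:
{"name": "arm_command", "arguments": {"linear": [[0,0,0],[0,0,0],[0,0,0],[0,0,0],[0,0,0],[0,0,0],[0,0,0],[0,0,0]], "turn": [0,0,0,0,0,0,0,0], "fingers": 1}}

```text
t: 4.6
ee_pos: [534.3, 273.0, 119.6]
ee_rot: [3.106, -0.471, -0.0]
ft_force: [0.7, -0.7, -0.3]
finger_gap: 49.9
gripper_force: 29.9
```

Request:
{"name": "arm_command", "arguments": {"linear": [[0,0,-8],[0,0,-25],[0,0,-50],[0,0,-85],[0,0,-125],[0,0,-160],[0,0,-180],[0,0,-180],[0,0,-180]], "turn": [0,0,0,0,0,0,0,0,0]}}

```text
t: 5.72
ee_pos: [533.6, 272.7, 297.8]
ee_rot: [3.105, -0.471, -0.004]
ft_force: [-0.3, 1.1, -0.7]
finger_gap: 49.9
gripper_force: 29.9
```

```bash
python3 - <<'E'
from h import *
p,d=save('scene','s2'); s=read_state(); print(s['ee_pos'],s['ft_force'],s['ft_torque'],s['finger_gap'])
cv2.imwrite('pics/c2.png',cv2.resize(p[90:290,200:400],(600,600),interpolation=2))
print(cv2.Rodrigues(s['ee_rot'])[0].round(3))
E
```

```text
[533.5066814  272.67416462 297.36885855] [ 0.65160241 -0.92913821 -0.79021611] [ 0.07484372 -0.03471738  0.0087465 ] 49.83811061528155
[[ 0.955 -0.297 -0.003]
 [-0.297 -0.955 -0.001]
 [-0.003  0.002 -1.   ]]
```

View pics/c2.png

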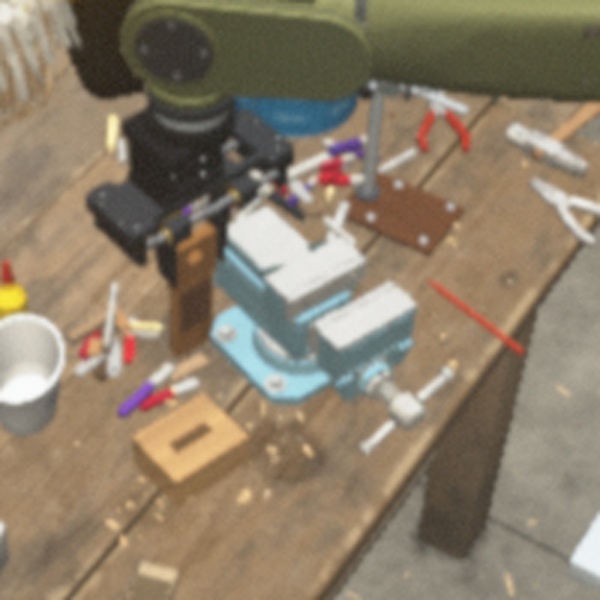

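Paddle held upright at c2 (195,290). The slot at (190,435) is empty. Next I move above the bare part of the peg.

Request:
{"name": "arm_command", "arguments": {"linear": [[0,0,-20],[4,20,-43],[12,60,-43],[20,100,-43],[30,150,-43],[40,200,-43],[50,250,-43],[60,300,-43],[70,350,-43],[80,400,-43],[86,428,-43],[89.5,444,-43],[89.5,444,-43],[89.5,444,-43],[89.5,444,-43]], "turn": [0,0,-0.05,-0.1,-0.15,-0.2,-0.25,-0.302,-0.302,-0.302,-0.302,-0.302,-0.302,-0.302,-0.302]}}

```text
t: 7.65
ee_pos: [488.3, -176.5, 342.8]
ee_rot: [-3.141, -0.004, -0.0]
ft_force: [0.4, -0.3, -0.3]
finger_gap: 49.8
gripper_force: 29.9
```

```bash
python3 - <<'E'
from h import *
p,d=save('scene','s3');q,e=save('top','t3'); s=read_state(); print(s['ee_pos'],s['ft_force'],s['ft_torque'])
print(cv2.Rodrigues(s['ee_rot'])[0].round(3))
cv2.imwrite('pics/c3.png',np.hstack([cv2.resize(p[70:220,270:400],(520,600),interpolation=2)]))
E
```

```text
[ 488.20309277 -176.78433554  342.7320683 ] [-0.84704581 -0.36268487 -1.63815409] [ 0.06667176 -0.00809596  0.02318184]
[[ 1.     0.002  0.   ]
 [ 0.002 -1.     0.   ]
 [ 0.    -0.    -1.   ]]
```

View pics/c3.png

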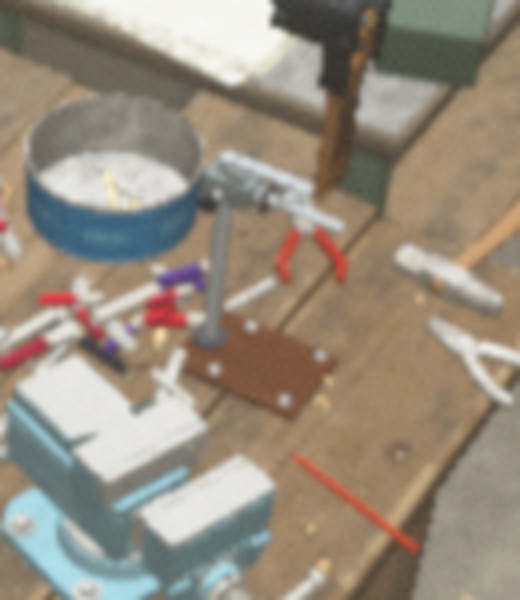

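Request:
{"name": "arm_command", "arguments": {"linear": [[0,0,10],[0,0,20],[0,0,27],[0,0,31],[0,0,32],[0,0,32],[0,0,32]], "turn": [0,0,0,0,0,0,0]}}

```text
t: 8.62
ee_pos: [488.2, -177.7, 311.1]
ee_rot: [3.141, 0.001, 0.001]
ft_force: [0.4, -0.6, -2.1]
finger_gap: 49.7
gripper_force: 29.9
```

Request:
{"name": "arm_command", "arguments": {"linear": [[0,0,1],[0,0,2],[0,0,3],[0,0,3],[0,0,3]], "turn": [0,0,0,0,0]}}

```text
t: 9.25
ee_pos: [488.1, -177.6, 307.7]
ee_rot: [-3.142, -0.001, -0.0]
ft_force: [0.1, 0.5, -1.1]
finger_gap: 49.8
gripper_force: 29.9
```

Request:
{"name": "arm_command", "arguments": {"linear": [[0,0,0.5],[0,0,1],[0,0,1],[0,0,1]], "turn": [0,0,0,0]}}

```text
t: 9.75
ee_pos: [488.2, -177.6, 307.1]
ee_rot: [3.141, 0.001, 0.001]
ft_force: [-0.3, 0.0, 2.0]
finger_gap: 49.6
gripper_force: 29.9
```

Request:
{"name": "arm_command", "arguments": {"linear": [[0,0,0.5],[0,0,1],[0,0,1],[0,0,1]], "turn": [0,0,0,0]}}

```text
t: 10.25
ee_pos: [488.4, -177.6, 307.0]
ee_rot: [3.141, 0.001, 0.003]
ft_force: [-0.4, 1.4, 5.7]
finger_gap: 50.0
gripper_force: 29.9
```

Contact found: peg top at TCP z ≈ 307.1, so the eye is centred on the peg at TCP z ≈ 174. I retreat in front of the tip and go down.

Request:
{"name": "arm_command", "arguments": {"linear": [[0,0,-8],[-10,0,-8],[-30,0,-8],[-45,0,-8],[-47,0,0],[-47,0,30],[-47,0,65],[-47,0,100],[-47,0,120],[-47,0,130],[-47,0,131],[-47,0,131],[-47,0,131]], "turn": [0,0,0,0,0,0,0,0,0,0,0,0,0]}}

```text
t: 11.88
ee_pos: [441.8, -178.0, 176.0]
ee_rot: [3.141, 0.001, 0.003]
ft_force: [-0.0, 0.6, -1.2]
finger_gap: 50.0
gripper_force: 29.9
```

```bash
python3 - <<'E'
from h import *
p,d=save('scene','s4'); s=read_state(); print(s['ee_pos'],s['ft_force'],s['ft_torque'])
c=p[95:170,300:375]; cv2.imwrite('pics/c4.png',cv2.resize(c,(600,600),interpolation=2))
c=get_calibration('scene'); f=210/np.tan(np.radians(c['fov_y']/2))
for X in ([472,-178,192.5],[441,-178,192.5],[441,-178,209.5],[542,-178,192.5]):
    a=c['R']@np.array(X)+c['t']; print(X,c['cx']+f*a[0]/a[2],c['cy']+f*a[1]/a[2])
E
```

```text
[ 441.63930853 -177.91822654  175.79076755] [ 0.1333012  -0.49184909 -0.26353347] [0.0615858  0.04516274 0.02110992]
[472, -178, 192.5] 355.2015048659183 127.35412892779743
[441, -178, 192.5] 363.56698271924904 130.801728895116
[441, -178, 209.5] 364.29623128993944 126.82231780351515
[542, -178, 192.5] 336.6982157299938 119.728510865238
```

View pics/c4.png

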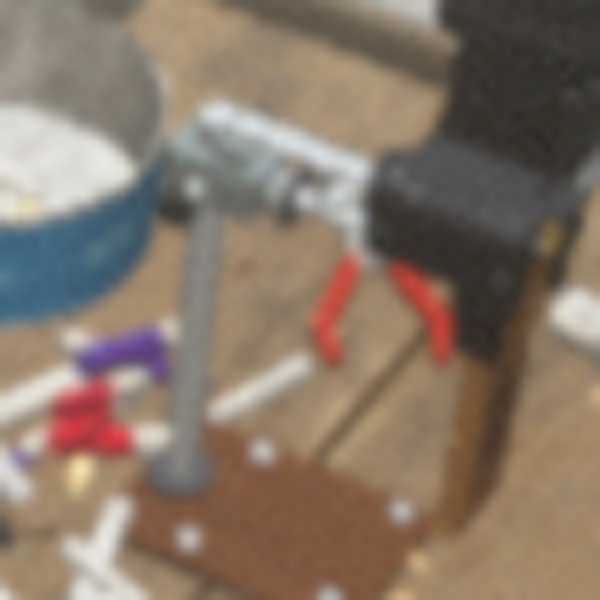

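The picture shows the gripper with the paddle hiding the tip, as expected. I advance in small steps.

Request:
{"name": "arm_command", "arguments": {"linear": [[3,0,1.7],[8,0,1.7],[13,0,1.7],[18,0,1.7],[20,0,1.7],[20,0,1.7]], "turn": [0,0,0,0,0,0]}}

```text
t: 12.68
ee_pos: [461.2, -177.5, 172.9]
ee_rot: [-3.141, -0.002, 0.0]
ft_force: [-0.1, -0.1, -1.1]
finger_gap: 49.7
gripper_force: 29.9
```

Request:
{"name": "arm_command", "arguments": {"linear": [[1,0,0],[2,0,0],[3,0,0],[4,0,0],[4,0,0],[4,0,0]], "turn": [0,0,0,0,0,0]}}

```text
t: 13.42
ee_pos: [465.0, -177.6, 173.0]
ee_rot: [-3.142, -0.001, -0.0]
ft_force: [0.5, -0.3, -1.3]
finger_gap: 49.9
gripper_force: 29.9
```

Request:
{"name": "arm_command", "arguments": {"linear": [[1,0,0],[2,0,0],[3,0,0],[3,0,0]], "turn": [0,0,0,0]}}

```text
t: 13.92
ee_pos: [468.1, -177.6, 172.9]
ee_rot: [-3.142, -0.001, 0.0]
ft_force: [0.5, 0.3, -1.6]
finger_gap: 49.9
gripper_force: 29.9
```

Request:
{"name": "arm_command", "arguments": {"linear": [[1,0,0],[2,0,0],[3,0,0],[3,0,0]], "turn": [0,0,0,0]}}

```text
t: 14.42
ee_pos: [471.1, -177.6, 173.0]
ee_rot: [-3.142, -0.001, 0.0]
ft_force: [-0.0, -1.4, -1.0]
finger_gap: 49.6
gripper_force: 29.9
```

Request:
{"name": "arm_command", "arguments": {"linear": [[1,0,-0.7],[2,0,-0.7],[3,0,-0.7],[3,0,-0.7]], "turn": [0,0,0,0]}}

```text
t: 14.92
ee_pos: [474.1, -177.6, 173.7]
ee_rot: [3.142, 0.001, -0.0]
ft_force: [-0.4, 0.5, 0.3]
finger_gap: 49.5
gripper_force: 29.9
```

Request:
{"name": "arm_command", "arguments": {"linear": [[1,0,0],[2,0,0],[3,0,0],[4,0,0],[5,0,0],[5,0,0]], "turn": [0,0,0,0,0,0]}}

```text
t: 15.68
ee_pos: [479.1, -177.6, 173.7]
ee_rot: [-3.142, -0.001, -0.0]
ft_force: [0.6, -0.4, -0.9]
finger_gap: 50.0
gripper_force: 29.9
```

Request:
{"name": "arm_command", "arguments": {"linear": [[0,1,0],[0,2,0],[0,2,0],[0,2,0]], "turn": [0,0,0,0]}}

```text
t: 16.18
ee_pos: [479.0, -179.6, 173.6]
ee_rot: [-3.142, -0.001, 0.0]
ft_force: [-0.4, 0.2, -0.8]
finger_gap: 49.6
gripper_force: 29.9
```

Request:
{"name": "arm_command", "arguments": {"linear": [[0,0.5,0],[0,1,0],[0,1.5,0],[0,1.5,0],[0,1.5,0]], "turn": [0,0,0,0,0]}}

```text
t: 16.8
ee_pos: [479.0, -181.1, 173.7]
ee_rot: [-3.142, -0.001, 0.0]
ft_force: [-0.2, -0.0, -1.3]
finger_gap: 49.8
gripper_force: 29.9
```

Request:
{"name": "arm_command", "arguments": {"linear": [[0,0.5,0],[0,1,0],[0,1.5,0],[0,1.5,0],[0,1.5,0]], "turn": [0,0,0,0,0]}}

```text
t: 17.42
ee_pos: [479.1, -182.6, 173.7]
ee_rot: [3.142, 0.001, -0.0]
ft_force: [-0.3, -0.1, -1.0]
finger_gap: 49.5
gripper_force: 29.9
```

Request:
{"name": "arm_command", "arguments": {"linear": [[0,0.5,0],[0,1,0],[0,1.5,0],[0,1.5,0],[0,1.5,0]], "turn": [0,0,0,0,0]}}

```text
t: 18.05
ee_pos: [479.1, -183.3, 173.6]
ee_rot: [-3.14, -0.002, 0.0]
ft_force: [0.6, 4.8, -0.2]
finger_gap: 50.0
gripper_force: 29.9
```

```bash
python3 - <<'E'
from h import *
p,d=save('top','t5'); s=read_state(); print(s['ee_pos'],s['ft_force'],s['ft_torque'])
q,e=save('scene','s5')
im=np.hstack([cv2.resize(p[180:255,390:465],(400,400),interpolation=2),cv2.resize(q[95:170,300:375],(400,400),interpolation=2)])
cv2.imwrite('pics/c5.png',im)
E
```

```text
[ 479.04229039 -183.31556811  173.59468497] [-0.31173875  6.10044887  0.20961601] [0.94013155 0.00382022 0.00743903]
```

View pics/c5.png

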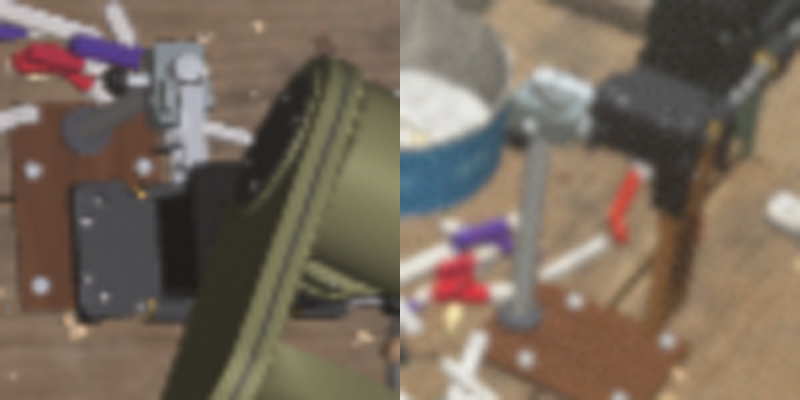

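Side contact at y ≈ -183.1, so the peg's line is at y ≈ -179.6. I centre the eye and push along.

Request:
{"name": "arm_command", "arguments": {"linear": [[0,-1.5,0],[0,-3,0],[0,-4.5,0],[2,-4.5,0],[4,-4.5,0],[6,-4.5,0],[8,-4.5,0],[10,-4.5,0],[12,-4.5,0],[12,-4.5,0]], "turn": [0,0,0,0,0,0,0,0,0,0]}}

```text
t: 19.4
ee_pos: [491.2, -179.6, 173.6]
ee_rot: [-3.142, -0.001, 0.0]
ft_force: [-0.2, 0.3, -1.3]
finger_gap: 49.9
gripper_force: 29.9
```

Request:
{"name": "arm_command", "arguments": {"linear": [[1,0,0],[2,0,0],[3,0,0],[4,0,0],[5,0,0],[6,0,0],[7,0,0],[8,0,0],[8,0,0]], "turn": [0,0,0,0,0,0,0,0,0]}}

```text
t: 20.52
ee_pos: [499.1, -179.6, 173.7]
ee_rot: [3.142, 0.001, -0.0]
ft_force: [-0.8, -0.8, -1.5]
finger_gap: 49.7
gripper_force: 29.9
```

Request:
{"name": "arm_command", "arguments": {"linear": [[1,0,0],[2,0,0],[3,0,0],[4,0,0],[5,0,0],[6,0,0],[7,0,0],[8,0,0],[8,0,0]], "turn": [0,0,0,0,0,0,0,0,0]}}

```text
t: 21.65
ee_pos: [507.1, -179.5, 173.6]
ee_rot: [-3.142, -0.001, 0.0]
ft_force: [0.2, 0.2, -1.7]
finger_gap: 49.9
gripper_force: 29.9
```

Request:
{"name": "arm_command", "arguments": {"linear": [[1,0,0],[2,0,0],[3,0,0],[4,0,0],[5,0,0],[5,0,0]], "turn": [0,0,0,0,0,0]}}

```text
t: 22.4
ee_pos: [512.2, -179.6, 173.7]
ee_rot: [3.142, 0.001, 0.0]
ft_force: [-0.3, -0.1, -1.3]
finger_gap: 50.1
gripper_force: 29.9
```

Request:
{"name": "arm_command", "arguments": {"linear": [[1,0,0],[2,0,0],[3,0,0],[4,0,0],[5,0,0],[5,0,0]], "turn": [0,0,0,0,0,0]}}

```text
t: 23.15
ee_pos: [517.5, -179.6, 173.9]
ee_rot: [3.141, 0.001, 0.002]
ft_force: [0.5, 0.3, -1.5]
finger_gap: 50.5
gripper_force: 29.9
```

Request:
{"name": "arm_command", "arguments": {"linear": [[1,0,0],[2,0,0],[3,0,0],[4,0,0],[5,0,0],[5,0,0]], "turn": [0,0,0,0,0,0]}}

```text
t: 23.9
ee_pos: [522.2, -179.6, 173.7]
ee_rot: [3.142, 0.001, 0.0]
ft_force: [0.3, -0.2, -0.7]
finger_gap: 50.1
gripper_force: 29.9
```

Request:
{"name": "arm_command", "arguments": {"linear": [[1,0,0],[2,0,0],[3,0,0],[4,0,0],[4,0,0]], "turn": [0,0,0,0,0]}}

```text
t: 24.52
ee_pos: [526.5, -179.6, 173.8]
ee_rot: [3.142, 0.001, 0.002]
ft_force: [0.2, -0.5, -0.5]
finger_gap: 49.9
gripper_force: 29.9
```

```bash
python3 - <<'E'
from h import *
p,d=save('top','t6');q,e=save('scene','s6')
im=np.hstack([cv2.resize(p[180:240,395:455],(400,400),interpolation=2),cv2.resize(q[90:150,305:365],(400,400),interpolation=2)])
cv2.imwrite('pics/c6.png',im)
for n,C in(('top',cloud('top',d)),('scene',cloud('scene',e)),('top0',cloud('top',np.load('pics/top1.npy')))):
    w=(C[...,0]>530)&(C[...,0]<600)&(C[...,1]>-190)&(C[...,1]<-165)&(C[...,2]>180)&(C[...,2]<260); Y=C[w]
    for a in range(530,600,6):
        y=Y[(Y[:,0]>=a)&(Y[:,0]<a+6)]
        if len(y): print(n,a,len(y),np.percentile(y[:,2],[50,75,90]).round(1))
E
```

```text
top 572 6 [211.2 212.7 214. ]
top 578 11 [204.7 206.1 215.3]
top 584 17 [212.5 217.1 220.7]
top 590 18 [203.9 205.5 206.9]
top 596 11 [201.8 205.3 207.2]
scene 554 3 [184.4 186.1 187.1]
scene 560 2 [185.2 186.1 186.7]
scene 566 2 [185.  185.6 185.9]
scene 572 4 [184.5 185.5 186.5]
scene 578 1 [182.8 182.8 182.8]
scene 590 2 [189.1 190.6 191.5]
scene 596 6 [198.2 201.5 205.1]
top0 530 13 [218.9 220.5 221.9]
top0 536 17 [218.2 219.5 220.5]
top0 542 20 [214.6 218.  221.7]
top0 548 17 [216.7 218.9 221.5]
top0 554 25 [206.8 219.2 220.3]
top0 560 27 [213.9 218.9 221.1]
top0 566 23 [216.8 218.3 220.6]
top0 572 25 [214.3 216.5 217.9]
top0 578 19 [215.8 220.2 221.3]
top0 584 19 [212.  219.  219.9]
top0 590 19 [204.1 206.3 207.9]
top0 596 11 [204.3 206.1 206.8]
```

View pics/c6.png

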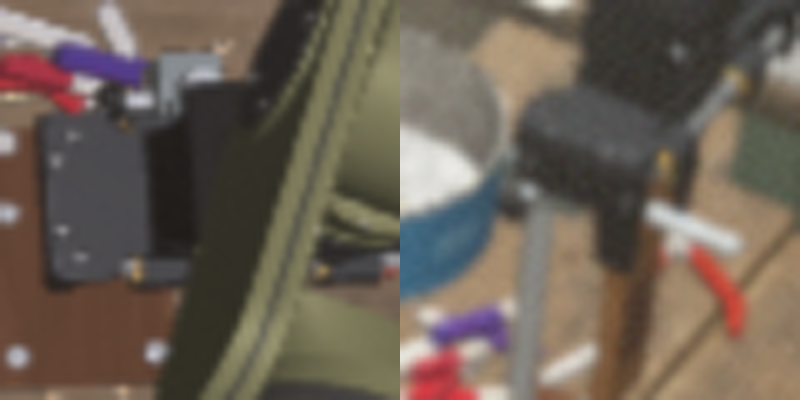

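The peg tip pokes out through the eye at right (740,245). The keeper itself is hidden by the gripper. I continue slowly towards the washer.

Request:
{"name": "arm_command", "arguments": {"linear": [[1,0,0],[2,0,0],[3,0,0],[3,0,0]], "turn": [0,0,0,0]}}

```text
t: 25.12
ee_pos: [529.2, -179.5, 173.6]
ee_rot: [-3.142, -0.001, -0.0]
ft_force: [0.9, 1.2, -0.9]
finger_gap: 49.6
gripper_force: 29.9
```

Request:
{"name": "arm_command", "arguments": {"linear": [[1,0,0],[2,0,0],[3,0,0],[3,0,0]], "turn": [0,0,0,0]}}

```text
t: 25.62
ee_pos: [532.2, -179.5, 173.7]
ee_rot: [3.142, 0.001, 0.0]
ft_force: [0.2, 0.3, -0.5]
finger_gap: 50.1
gripper_force: 29.9
```

Request:
{"name": "arm_command", "arguments": {"linear": [[1,0,0],[2,0,0],[3,0,0],[3,0,0]], "turn": [0,0,0,0]}}

```text
t: 26.12
ee_pos: [535.1, -179.5, 173.6]
ee_rot: [-3.142, -0.001, -0.0]
ft_force: [-0.1, -0.1, -1.3]
finger_gap: 49.4
gripper_force: 29.9
```

Request:
{"name": "arm_command", "arguments": {"linear": [[0.5,0,0],[1,0,0],[1.5,0,0],[2,0,0],[2,0,0]], "turn": [0,0,0,0,0]}}

```text
t: 26.75
ee_pos: [536.8, -179.5, 173.6]
ee_rot: [-3.142, -0.001, 0.001]
ft_force: [-4.1, -0.8, 0.9]
finger_gap: 49.6
gripper_force: 29.9
```

Request:
{"name": "arm_command", "arguments": {"linear": [[0.5,0,0],[1,0,0],[1.5,0,0],[2,0,0],[2,0,0]], "turn": [0,0,0,0,0]}}

```text
t: 27.38
ee_pos: [538.9, -179.5, 173.6]
ee_rot: [-3.142, -0.001, 0.001]
ft_force: [-5.1, -0.1, 0.8]
finger_gap: 50.1
gripper_force: 29.9
```

Request:
{"name": "arm_command", "arguments": {"linear": [[0.5,0,0],[1,0,0],[1.5,0,0],[2,0,0],[2,0,0],[2,0,0]], "turn": [0,0,0,0,0,0]}}

```text
t: 28.12
ee_pos: [540.6, -179.5, 173.6]
ee_rot: [-3.141, -0.001, 0.002]
ft_force: [-6.8, -0.6, 1.0]
finger_gap: 49.9
gripper_force: 29.9
```

Request:
{"name": "arm_command", "arguments": {"linear": [[0.5,0,0],[1,0,0],[1.5,0,0],[1.5,0,0],[1.5,0,0]], "turn": [0,0,0,0,0]}}

```text
t: 28.75
ee_pos: [541.9, -179.5, 173.6]
ee_rot: [-3.141, -0.001, 0.003]
ft_force: [-7.0, 0.6, 1.9]
finger_gap: 49.9
gripper_force: 29.9
```

Request:
{"name": "arm_command", "arguments": {"linear": [[0,0,0],[-1,0,0],[-2,0,0],[-3,0,0],[-3.5,0,0],[-3.5,0,0]], "turn": [0,0,0,0,0,0]}}

```text
t: 29.5
ee_pos: [538.8, -179.5, 173.6]
ee_rot: [-3.141, -0.001, 0.001]
ft_force: [-4.5, 1.1, 1.0]
finger_gap: 49.9
gripper_force: 29.9
```

Request:
{"name": "arm_command", "arguments": {"linear": [[-0.5,0,0],[-1,0,0],[-1.5,0,0],[-1.5,0,0],[-1.5,0,0]], "turn": [0,0,0,0,0]}}

```text
t: 30.12
ee_pos: [537.6, -179.5, 173.6]
ee_rot: [-3.142, -0.001, 0.0]
ft_force: [-4.0, 0.7, 0.3]
finger_gap: 49.9
gripper_force: 29.9
```

Request:
{"name": "arm_command", "arguments": {"linear": [[-0.5,0,0],[-1,0,0],[-1,0,0],[-1,0,0]], "turn": [0,0,0,0]}}

```text
t: 30.62
ee_pos: [537.3, -179.5, 173.7]
ee_rot: [3.141, 0.001, 0.003]
ft_force: [2.4, -0.1, -4.5]
finger_gap: 49.9
gripper_force: 29.9
```

Request:
{"name": "arm_command", "arguments": {"linear": [[-0.5,0,0],[-1,0,0],[-1,0,0],[-1,0,0]], "turn": [0,0,0,0]}}

```text
t: 31.12
ee_pos: [537.2, -179.5, 173.8]
ee_rot: [3.141, 0.001, 0.007]
ft_force: [7.8, 0.4, -5.1]
finger_gap: 49.9
gripper_force: 29.9
```

The keeper holds the paddle: pulling back is resisted. I relieve the pull, lower until the eye rests on the peg, and release.

Request:
{"name": "arm_command", "arguments": {"linear": [[1,0,0],[2,0,0],[2,0,1],[2,0,2],[2,0,3],[2,0,3],[2,0,3]], "turn": [0,0,0,0,0,0,0]}}

```text
t: 32.0
ee_pos: [537.3, -179.7, 170.6]
ee_rot: [3.141, 0.001, -0.001]
ft_force: [-3.4, -1.5, 2.1]
finger_gap: 50.0
gripper_force: 29.9
```

Request:
{"name": "arm_command", "arguments": {"linear": [[0,0,0],[0,0,0],[0,0,0],[0,0,0],[0,0,0],[0,0,0],[0,0,0],[0,0,0],[0,0,0],[0,0,0]], "turn": [0,0,0,0,0,0,0,0,0,0], "fingers": 0}}

```text
t: 33.25
ee_pos: [537.6, -179.5, 170.7]
ee_rot: [3.142, 0.001, 0.0]
ft_force: [-0.3, -0.1, 0.2]
finger_gap: 95.2
gripper_force: 0.0
```

Request:
{"name": "arm_command", "arguments": {"linear": [[0,0,-10],[0,0,-30],[0,0,-65],[0,0,-105],[0,0,-145],[-30,0,-160],[-70,-40,-160],[-100,-90,-160],[-120,-140,-160],[-130,-190,-160],[-130,220,-160]], "turn": [0,0,0,0,0,0,0,0,0,0,0]}}

```text
t: 34.62
ee_pos: [408.3, -41.5, 333.4]
ee_rot: [-3.14, -0.045, -0.009]
ft_force: [1.8, -1.2, -0.2]
finger_gap: 95.0
gripper_force: 0.0
```

```bash
python3 - <<'E'
from h import *
p,d=save('top','t7');q,e=save('scene','s7'); s=read_state(); print(s['ee_pos'],s['ft_force'])
im=np.hstack([cv2.resize(p[180:250,390:460],(400,400),interpolation=2),cv2.resize(q[90:170,300:380],(400,400),interpolation=2)])
cv2.imwrite('pics/c7.png',im)
for n,C in(('top',cloud('top',d)),('top0',cloud('top',np.load('pics/top1.npy')))):
    w=(C[...,0]>465)&(C[...,0]<600)&(C[...,1]>-190)&(C[...,1]<-165)&(C[...,2]>180)&(C[...,2]<260); Y=C[w]
    print(n,[(a,np.percentile(Y[(Y[:,0]>=a)&(Y[:,0]<a+8),2],[50,90]).round(0).tolist()) for a in range(466,590,8) if ((Y[:,0]>=a)&(Y[:,0]<a+8)).any()])
E
```

```text
[407.49015046 -52.86775017 332.66883736] [ 0.78384196  1.03546525 -0.29182229]
top [(490, [195.0, 197.0]), (498, [197.0, 220.0]), (506, [218.0, 222.0]), (514, [210.0, 220.0]), (522, [217.0, 220.0]), (530, [214.0, 223.0]), (538, [217.0, 220.0]), (546, [210.0, 221.0]), (554, [207.0, 219.0]), (562, [217.0, 222.0]), (570, [215.0, 221.0]), (578, [214.0, 221.0]), (586, [205.0, 219.0])]
top0 [(466, [195.0, 200.0]), (474, [196.0, 199.0]), (482, [195.0, 198.0]), (490, [195.0, 198.0]), (498, [196.0, 220.0]), (506, [218.0, 221.0]), (514, [217.0, 222.0]), (522, [217.0, 221.0]), (530, [219.0, 221.0]), (538, [215.0, 221.0]), (546, [216.0, 222.0]), (554, [207.0, 220.0]), (562, [216.0, 221.0]), (570, [214.0, 219.0]), (578, [216.0, 221.0]), (586, [206.0, 219.0])]
```

View pics/c7.png

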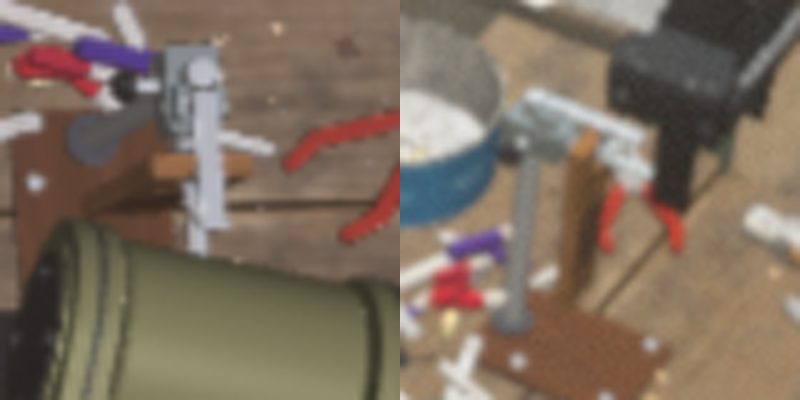

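The paddle (scene crop ~(580,220), top crop ~(200,165)) hangs upright against the washer. The keeper is level over it, with heights the same as at the start. I let it settle.

Request:
{"name": "arm_command", "arguments": {"linear": [[0,0,0],[0,0,0],[0,0,0],[0,0,0],[0,0,0],[0,0,0],[0,0,0],[0,0,0]], "turn": [0,0,0,0,0,0,0,0]}}

```text
t: 35.72
ee_pos: [407.5, -52.1, 330.7]
ee_rot: [-3.142, -0.001, 0.0]
ft_force: [0.5, -0.4, -0.3]
finger_gap: 94.9
gripper_force: 0.0
```

```bash
python3 -c "
from cell import *
s=read_state(); print(s['t'],s['ee_pos'],s['ft_force']); print(close_job())"
```

```text
35.725 [407.45822101 -52.11427982 330.65660817] [ 0.5217438  -0.35089459 -0.31353528]
the job is handed in; nothing more can be done
None
```

The paddle hangs by its eye on the peg with the keeper down in front of it, the gripper is clear, and I handed the job in at 35.7 s; the hand-in returned no verdict.

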